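Lay out the violin maker's tools for visitors

TASK

Move the four tools from the grey rests of the dark board into the four bays of the pale tray, each upright in the middle of its own bay and in reverse order, so that visitors across the bench read the row as the maker does: seen from the robot, the tool at the left end of the board goes to the right end of the tray, the second from the left becomes the second from the right, and so on. Set every tool down gently without dropping or tipping it, and leave the jar, the pot and the sanding block where they are.

Things in the scene. Friction and masses are not known exactly. Their poses are not given: they have to be found in the camera images.
- board: the rack to be emptied: dark wooden board 110 (x) x 420 (y) x 14 mm, fixed, carrying four grey felt-covered rests in a row along its y axis at y = +150, +50, -50, -150 mm (which tool's rest is where changes). Origin: centre of its underside, on the bench; +x away from the robot, +y to the robot's left, turned by up to about 7 degrees. Board and tray may be either way round: one nearer the robot, one beyond
- tray: the rack to be filled: pale wooden tray 110 (x) x 420 (y) mm, fixed, floor 12 mm thick, split into four bays in a row along its y axis by beading 5 mm wide rising only 5 mm above the floor (top 17 mm above the bench). Bay centres at x = 0, y = +150, +50, -50, -150 mm, each about 95 (y) x 100 (x) mm, floor 12 mm above the origin. Origin: centre of its underside, on the bench; +x away from the robot, +y to the robot's left, turned by up to about 7 degrees
- plane: brass thumb plane, solid body 60 (x) x 26 (y) x 24 mm high with a steel blade and a dark wooden knob on top reaching 44 mm; about 0.2 kg. Origin: centre of its underside; z up. Grip the body across y (26 mm)
- clamp: spool clamp standing upright: two pale wooden discs 32 mm across and 18 mm thick on a steel rod, lower one 0-18 mm, upper one 34-52 mm above the origin, brass wing nut on top to 63 mm; about 0.07 kg. Origin: centre of its underside, on its axis; z up. Grip the upper disc (32 mm)
- shaver: peg shaver: dark wooden block 70 (x) x 30 (y) x 34 mm high with a steel blade on top and two small screws to 39 mm; about 0.09 kg. Origin: centre of its underside; z up. Grip across y (30 mm)
- gauge: marking gauge: wooden head 26 (x) x 40 (y) x 40 mm high standing on the rest, a pale stem 12 x 12 mm and 80 mm long through it along x at mid-height, and a brass screw on top to 50 mm; about 0.09 kg. Origin: centre of the head's underside; z up. Grip the head across y (40 mm)
- rest_plane: flat rigid rest covered in grey felt, 100 x 86 x 6 mm, fixed on the board, on which the plane lies at the start; two small wooden stops 5 mm high and 36 mm wide (along y) stand on it 68 mm apart along x, in front of and behind the tool, none at its sides. Origin: centre of its underside (top face 6 mm above it); axes parallel to the board's. It never moves, so it still marks the tool's starting place when empty
- rest_clamp: flat rigid rest covered in grey felt, 100 x 86 x 6 mm, fixed on the board, on which the clamp lies at the start; two small wooden stops 5 mm high and 36 mm wide (along y) stand on it 40 mm apart along x, in front of and behind the tool, none at its sides. Origin: centre of its underside (top face 6 mm above it); axes parallel to the board's. It never moves, so it still marks the tool's starting place when empty
- rest_shaver: flat rigid rest covered in grey felt, 100 x 86 x 6 mm, fixed on the board, on which the shaver lies at the start; two small wooden stops 5 mm high and 36 mm wide (along y) stand on it 78 mm apart along x, in front of and behind the tool, none at its sides. Origin: centre of its underside (top face 6 mm above it); axes parallel to the board's. It never moves, so it still marks the tool's starting place when empty
- rest_gauge: flat rigid rest covered in grey felt, 100 x 86 x 6 mm, fixed on the board, on which the gauge lies at the start; two small wooden stops 5 mm high and 36 mm wide (along y) stand on it 88 mm apart along x, in front of and behind the tool, none at its sides. Origin: centre of its underside (top face 6 mm above it); axes parallel to the board's. It never moves, so it still marks the tool's starting place when empty
- jar: amber glass jar, 60 mm across, 80 mm high, at one side of the work; leave alone. Origin: centre of its underside
- sanding_block: cork sanding block 60 x 110 x 30 mm high, at the left of the work; leave alone. Origin: centre of its underside
- pot: white ceramic pot, 76 mm across, 70 mm high, at the other side of the work; leave alone. Origin: centre of its underside

How it is judged (in metres and radians):
At the end, for the whole second after the job is handed in: Every tool stands upright (within about 8 degrees) on the floor of the bay that mirrors its starting place (rest at y on the board, tool at -y in the tray), within 15 mm of the bay's centre along and across the tray, released and at rest (((y of rest_plane in the frame of board between 0.12 and 0.18 m and y of plane in the frame of tray between -0.165 and -0.135 m) or (y of rest_plane in the frame of board between 0.02 and 0.08 m and y of plane in the frame of tray between -0.065 and -0.035 m) or (y of rest_plane in the frame of board between -0.08 and -0.02 m and y of plane in the frame of tray between 0.035 and 0.065 m) or (y of rest_plane in the frame of board between -0.18 and -0.12 m and y of plane in the frame of tray between 0.135 and 0.165 m)) and x of plane in the frame of tray between -0.015 and 0.015 m and z of plane in the frame of tray between 0.008 and 0.018 m and angle between each of plane, clamp, shaver, gauge's own z axis and vertical below 0.15 rad and linear speed of each of plane, clamp, shaver, gauge below 0.02 m/s and angular speed of each of plane, clamp, shaver, gauge below 0.2 rad/s and ((y of rest_clamp in the frame of board between 0.12 and 0.18 m and y of clamp in the frame of tray between -0.165 and -0.135 m) or (y of rest_clamp in the frame of board between 0.02 and 0.08 m and y of clamp in the frame of tray between -0.065 and -0.035 m) or (y of rest_clamp in the frame of board between -0.08 and -0.02 m and y of clamp in the frame of tray between 0.035 and 0.065 m) or (y of rest_clamp in the frame of board between -0.18 and -0.12 m and y of clamp in the frame of tray between 0.135 and 0.165 m)) and x of clamp in the frame of tray between -0.015 and 0.015 m and z of clamp in the frame of tray between 0.008 and 0.018 m and ((y of rest_shaver in the frame of board between 0.12 and 0.18 m and y of shaver in the frame of tray between -0.165 and -0.135 m) or (y of rest_shaver in the frame of board between 0.02 and 0.08 m and y of shaver in the frame of tray between -0.065 and -0.035 m) or (y of rest_shaver in the frame of board between -0.08 and -0.02 m and y of shaver in the frame of tray between 0.035 and 0.065 m) or (y of rest_shaver in the frame of board between -0.18 and -0.12 m and y of shaver in the frame of tray between 0.135 and 0.165 m)) and x of shaver in the frame of tray between -0.015 and 0.015 m and z of shaver in the frame of tray between 0.008 and 0.018 m and ((y of rest_gauge in the frame of board between 0.12 and 0.18 m and y of gauge in the frame of tray between -0.165 and -0.135 m) or (y of rest_gauge in the frame of board between 0.02 and 0.08 m and y of gauge in the frame of tray between -0.065 and -0.035 m) or (y of rest_gauge in the frame of board between -0.08 and -0.02 m and y of gauge in the frame of tray between 0.035 and 0.065 m) or (y of rest_gauge in the frame of board between -0.18 and -0.12 m and y of gauge in the frame of tray between 0.135 and 0.165 m)) and x of gauge in the frame of tray between -0.015 and 0.015 m and z of gauge in the frame of tray between 0.008 and 0.018 m); the robot touches nothing.
It fails at once if a tool is tipped by more than 40 degrees (angle between any of plane, clamp, shaver, gauge's own z axis and vertical above 0.7 rad).
It fails at once if a tool is dropped or flung: it moves faster than 0.6 m/s (a fall of about 20 mm) with no finger touching it ((linear speed of plane above 0.6 m/s and contact force between the fingers and plane below 0.05 N) or (linear speed of clamp above 0.6 m/s and contact force between the fingers and clamp below 0.05 N) or (linear speed of shaver above 0.6 m/s and contact force between the fingers and shaver below 0.05 N) or (linear speed of gauge above 0.6 m/s and contact force between the fingers and gauge below 0.05 N)).
It fails at once if the jar, the pot or the sanding block is shifted by more than 20 mm (distance of any of jar, pot, sanding_block from where it was at the start of the episode above 0.02 m).
It also fails if it takes over 106 s, if anything falls off the work surface, if the arm or the gripper's body presses on something with over 40 N, if the wrist force passes 120 N, or if a joint passes its speed limit or range.

ROBOT

A 6-joint arm with a two-finger parallel gripper is mounted at the origin on the work surface. World frame = base frame: x ahead of the robot, y to its left, z up, the work surface at z = 0. Lengths are in mm, angles in rad, forces in N, time in s.
With the tool pointing down it reaches from about 350 to 875 mm from the base axis. Payload 4.2 kg.
Tool frame: the origin (TCP) lies at the very end of the fingers, on their centre line; the grasp point (between the pads) lies 19 mm behind it (arm.grasp_offset is the distance from the TCP to the grasp point, in mm); z points along the fingers, y is the direction in which the jaws open and shut (so a half turn about z gives the same grasp; the last joint's range is limited). The gripper opens to 85 mm and grips with 20 to 120 N. Pads are 22 mm wide; open, the fingers measure 114 mm over their backs; the gripper's body (76 mm by 85 mm) begins 54 mm behind the grasp point. The pads swing forward as they close: fully open they stand 13 mm farther back than shut.
Start: joints at [1.433, 0.385, 0.008, 0, -1.194, -0.259], TCP at [241.51, 576.431, 231.312] pointing down, gripper open.
Joint ranges: [-3.14, 3.14], [-1.21, 2.06], [-1.07, 1.41], [-3.16, 2.05], [-2.99, -0.16], [-3.1, 3.1]. Speed limits (rad/s): [2.79, 2.79, 3.14, 3.14, 3.14, 3.14].

INTERFACE

Orientations are given as a unit quaternion [x, y, z, w].
In Python, from bench import arm gives the robot as it stands.
- The arm moves only by the tool arm_command, never from a script. Its argument "commands" is one flat list of numbers, 4 for each row, row after row: the shift along the tool's x, y, z in m, then the turn about the tool's z in degrees. In form: [tx, ty, tz, roll, tx, ty, tz, roll, ...]. A call has exactly 5 rows; each row shifts and turns the pose as measured when the row begins, along the tool's axes as they then stand; what a row does not reach is not made up. A row lasts 1/10 s, in which the tool goes at most 50 mm and 8.59 degrees, less where a joint would pass 70% of its speed; a pose out of reach is approached as far as the arm can. A call with a gripper value outside its range is refused whole. "jaw" is the opening, from 0 (shut) to 1 (fully open), set as the call begins (left out, the last holds). The fingers move at their own pace and stop on an object; the grip force is fixed at half the most. Time passes only in rows, so rows that do not move let the fingers close, or fill a call up. It gives the time, the measured TCP pose, the force and the opening at its end, in the units of the state.
- arm.read_state(): the state, without advancing time (a new reading comes with each control period).
- arm.get_image(name): name is "side" or "top"; returns the picture (400x640x3 uint8, red, green, blue); there is no depth.
- arm.camera_info(name): a dict with "camera_matrix" (3x3 intrinsics, pixels), "world_from_camera" (4x4, takes a point from camera to world coordinates). Camera axes: x right, y down, z forward; pixel columns grow to the right and rows downward; lengths in mm; the calibration is good to about 2 mm. A picture is of the moment at which its call begins. camera_info takes no time and is no camera call.
- arm.job_done(): hands the job in, once; it reports no verdict.
Trained networks look in the newest picture that a camera, given by its name, has taken for a name from the list of things; names that differ only in an ending like _2 or _b are one class to them, and where a whole thing is asked for, a point or a joint stands for the part that bears it (a point fixed in the world has none). Each returns a list of dicts, best first, with "confidence" (0 to 1); they miss things now and then, are a little off and sometimes report something else, mostly with a low value. They report only what shows in the picture. A call takes as long as a camera call.
- arm.regions_of(camera, target): "mask" (400x640 bool, what is visible of it).
- arm.place_of(camera, target): "centre" ([x, y, z] in mm, in the coordinates of the camera as it stood for that picture, good to about 4 mm: a listed point, or the origin of a listed thing).
The state is a dict: "clock": time; "joints": joint angles; "joint_vel": joint speeds; "joint_efforts": joint torques, N m; "position": TCP position; "ee_rot": TCP orientation; "contact_force": force on the tool from outside, world axes, zero at the start; "wrist_torque": the same for the moment, N m; "gripper_width": finger opening in mm.
Only numpy, scipy, OpenCV 4.12 (cv2) and the standard library are available. Lean on these libraries where they do the work, as an engineer would, in place of code of your own. Each camera call takes 0.05 s, during which the arm holds its last target.

## Working session

There is one attempt and no reset: what is moved stays moved. The work goes in short steps, Python scripts to look and compute and a tool call to move; the robot and the scene stay as the last step left them, time stands still between calls to the robot, and variables do not carry over. Pictures are saved under pics/ and viewed, and the job is handed in when it is done.

Besides the shell and the picture viewer there is one more tool, called after "Call:" by a JSON object that holds its "fn" and its "kwargs", one argument or row to a line. arm_command: Moves the arm, as the interface text tells. Its arguments: {"type":"object","properties":{"commands":{"type":"array"},"jaw":{"type":"number"}},"required":["commands"]}

```bash
mkdir -p pics; ls; python3 - <<'E'
from bench import arm
import cv2
s=arm.read_state()
for k,v in s.items(): print(k,v)
for n in("side","top"):
    im=arm.get_image(n); cv2.imwrite(f"pics/{n}0.png",im[:,:,::-1])
    print(n,arm.camera_info(n))
E
```

```text
pics
clock 0.0
joints [ 1.43256949e+00  3.85588639e-01  6.64487998e-03 -5.53842396e-04
 -1.19396075e+00 -2.58587474e-01]
joint_vel [-0.00121765  0.00051007  0.00111609 -0.00017889  0.00032342  0.00118283]
joint_efforts [-9.46954460e-04 -3.92288840e+01  1.88403922e+01  4.18649286e+00
 -4.63301971e-03  1.03801221e-05]
position [241.30281943 575.92175126 230.20151241]
ee_rot [ 9.80361063e-01 -1.97208036e-01 -1.93519859e-04  1.06766394e-03]
contact_force [-0.25739627 -0.43776521 -0.11593657]
wrist_torque [8.94035500e-05 1.99994431e-02 3.35806015e-02]
gripper_width 86.08325863860921
side {'camera_matrix': array([[377.40632492,   0.        , 318.76236295],
       [  0.        , 377.40632492, 196.55823481],
       [  0.        ,   0.        ,   1.        ]]), 'world_from_camera': array([[ 7.91272300e-01, -4.54051354e-01,  4.09543056e-01,
         1.42078466e+02],
       [-6.11400978e-01, -5.77898945e-01,  5.40575298e-01,
        -5.21239404e+02],
       [-8.77444598e-03, -6.78137284e-01, -7.34882870e-01,
         7.80170179e+02],
       [ 0.00000000e+00,  0.00000000e+00,  0.00000000e+00,
         1.00000000e+00]])}
top {'camera_matrix': array([[418.08923654,   0.        , 323.02407431],
       [  0.        , 418.08923654, 196.75836775],
       [  0.        ,   0.        ,   1.        ]]), 'world_from_camera': array([[-1.84613043e-02, -9.85276540e-01,  1.69968588e-01,
         3.77928092e+02],
       [-9.99802566e-01,  1.69425536e-02, -1.03816756e-02,
         9.36768278e-01],
       [ 7.34911953e-03, -1.70126690e-01, -9.85394794e-01,
         1.03151386e+03],
       [ 0.00000000e+00,  0.00000000e+00,  0.00000000e+00,
         1.00000000e+00]])}
```

View pics/top0.png

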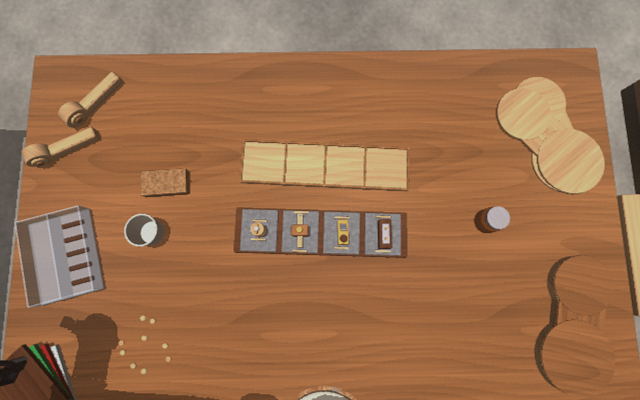

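View pics/side0.png

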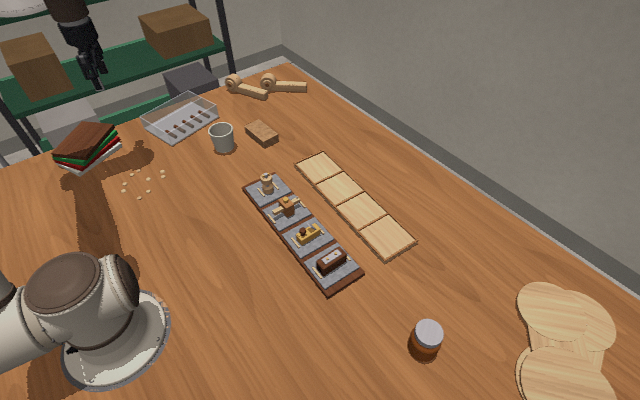

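```bash
python3 - <<'E'
from bench import arm
import numpy as np
for n in("top","side"):
    T=arm.camera_info(n)["world_from_camera"]
    for t in "board tray plane clamp shaver gauge rest_plane rest_clamp rest_shaver rest_gauge jar pot sanding_block".split():
        for d in arm.place_of(n,t)[:2]:
            p=T[:3,:3]@np.array(d["centre"])+T[:3,3]
            print(n,t,round(d["confidence"],2),p.round(1))
print(arm.read_state()["clock"])
E
```

```text
top board 0.84 [470.5  -2.6  -1.1]
top tray 0.59 [635.  -15.   -1.5]
top plane 0.7 [470.7  44.8  22. ]
top plane 0.59 [467.  -56.5  18.4]
top clamp 0.62 [471.2 147.9  23.6]
top shaver 0.67 [ 457.6 -154.1   21.1]
top gauge 0.69 [469.2  42.8  20.7]
top gauge 0.62 [473.8 143.6  21.2]
top rest_plane 0.73 [463.2 -52.5  15.4]
top rest_clamp 0.78 [475.3 148.    9.8]
top rest_clamp 0.62 [ 456.3 -150.5   19.1]
top rest_shaver 0.89 [ 464.3 -149.3   11.6]
top rest_gauge 0.81 [468.   46.1  13.4]
top jar 0.71 [ 4.888e+02 -4.089e+02 -1.000e-01]
top pot 0.92 [4.766e+02 4.111e+02 3.000e-01]
top sanding_block 0.87 [ 5.922e+02  3.807e+02 -5.000e-01]
side board 0.65 [459.   -4.1   0.8]
side tray 0.78 [ 6.353e+02 -1.710e+01  5.000e-01]
side plane 0.67 [464.3 -54.1  21.7]
side clamp 0.73 [466.9 145.6  22. ]
side shaver 0.84 [ 455.6 -154.4   14.8]
side gauge 0.91 [462.9  50.1  16.6]
side rest_plane 0.91 [461.4 -51.6  16.3]
side rest_clamp 0.77 [473.5 146.9  13. ]
side rest_shaver 0.7 [ 459.8 -147.8   16.1]
side rest_gauge 0.7 [463.9  50.7  10.9]
side rest_gauge 0.65 [463.1 -54.1  22.5]
side jar 0.94 [ 486.7 -411.2    3.7]
side jar 0.28 [469.6 413.2   1.7]
side pot 0.91 [ 4.729e+02  4.154e+02 -3.000e-01]
side pot 0.68 [ 484.2 -410.2    0.7]
side sanding_block 0.7 [592.9 380.9   2.4]
1.4
```

The top view shows, from the left, clamp (258,229), gauge (300,230), plane (343,232) and shaver (385,234) on the near board. The tray lies beyond it, at about (325,165). The networks agree. Next I refine the board and tray poses, the yaw and the heights from masks in both views.

```bash
cat > h.py <<'E'
from bench import arm
import numpy as np, cv2
from scipy.optimize import least_squares
def cam(n):
    c=arm.camera_info(n); return c["camera_matrix"],c["world_from_camera"]
def back(n,uv,z):
    K,T=cam(n); uv=np.atleast_2d(uv).astype(float)
    d=np.c_[uv,np.ones(len(uv))]@np.linalg.inv(K).T@T[:3,:3].T; o=T[:3,3]
    return (o+d*((z-o[2])/d[:,2])[:,None])
def proj(n,P):
    K,T=cam(n); p=(np.atleast_2d(P)-T[:3,3])@T[:3,:3]; q=p@K.T; return q[:,:2]/q[:,2:]
def tri(uvs):  # dict cam->uv
    def f(P): return np.concatenate([proj(n,P)[0]-uv for n,uv in uvs.items()])
    r=least_squares(f,[550,0,20]); return r.x,np.abs(r.fun).max()
def go(xy,yaw,z=None):
    """needed shift in tool axes (m) and roll (deg)"""
    s=arm.read_state(); x,y,zz,w=s["ee_rot"]
    from scipy.spatial.transform import Rotation as R
    M=R.from_quat(s["ee_rot"]).as_matrix(); p=s["position"]
    t=np.array([xy[0],xy[1],p[2] if z is None else z])
    cur=np.arctan2(M[1,0],M[0,0])
    roll=-(yaw-cur); roll=(roll+np.pi/2)%np.pi-np.pi/2
    print("t",round(s["clock"],2),"pos",p.round(1),"yaw",round(np.degrees(cur),2),"w",round(s["gripper_width"],1),"F",s["contact_force"].round(1))
    print("tool shift m",(M.T@(t-p)/1000).round(4),"roll deg",round(np.degrees(roll),2),"tilt",np.degrees(np.arccos(-M[2,2])).round(2))
E
python3 - <<'E'
from h import *
def fit(n,t,h):
    r=arm.regions_of(n,t)[0]; m=r["mask"].astype(np.uint8)
    pts=cv2.findContours(m,cv2.RETR_EXTERNAL,cv2.CHAIN_APPROX_NONE)[0]
    pts=max(pts,key=cv2.contourArea)[:,0,:]
    P=back(n,pts,h)
    (c,sz,a)=cv2.minAreaRect(P[:,:2].astype(np.float32))
    box=cv2.boxPoints((c,sz,a))
    # yaw of long side
    e=[box[1]-box[0],box[2]-box[1]]; e=max(e,key=np.linalg.norm); e=e*np.sign(e[1])
    print(n,t,round(r["confidence"],2),np.round(c,1),np.round(sz,1),"yaw",np.degrees(np.arctan2(-e[0],e[1])).round(2))
for n in("top","side"):
    fit(n,"board",14); fit(n,"tray",14)
    for t in "plane clamp shaver gauge".split(): fit(n,"rest_"+t,20)
    m=np.zeros((400,640,3),np.uint8)+0
    im=arm.get_image(n)[:,:,::-1].copy()
    c=im[120:270,215:425] if n=="top" else im[140:305,230:425]
    cv2.imwrite(f"pics/{n}c.png",cv2.resize(c,None,fx=3.6,fy=3.6,interpolation=cv2.INTER_CUBIC))
E
```

```text
top board 0.98 [463.7 191.2] [123.6  62.6] yaw -62.73
top tray 0.74 [635.6 -17.4] [423.6 116.5] yaw -3.9
top rest_plane 0.96 [464.3 -52.8] [84.9 99.2] yaw 88.1
top rest_clamp 0.62 [474.4 145.4] [ 87.9 100.2] yaw 87.27
top rest_shaver 0.69 [ 460.  -152.2] [85.1 99.7] yaw 87.96
top rest_gauge 0.75 [469.   47.9] [ 88.4 101.8] yaw 87.62
side board 0.73 [461.   -3.8] [423.2 114.3] yaw -2.97
side tray 0.64 [630.7 -16.3] [429.9 119.9] yaw -3.8
side rest_plane 0.81 [459.9 -53.1] [ 91.5 101.5] yaw 87.5
side rest_clamp 0.79 [468.5 146.9] [91.3 99.5] yaw 87.58
side rest_shaver 0.83 [ 454.8 -151.3] [ 87.3 100.1] yaw 88.88
side rest_gauge 0.67 [466.1  47.3] [ 88.7 100.7] yaw 86.4
```

View pics/topc.png

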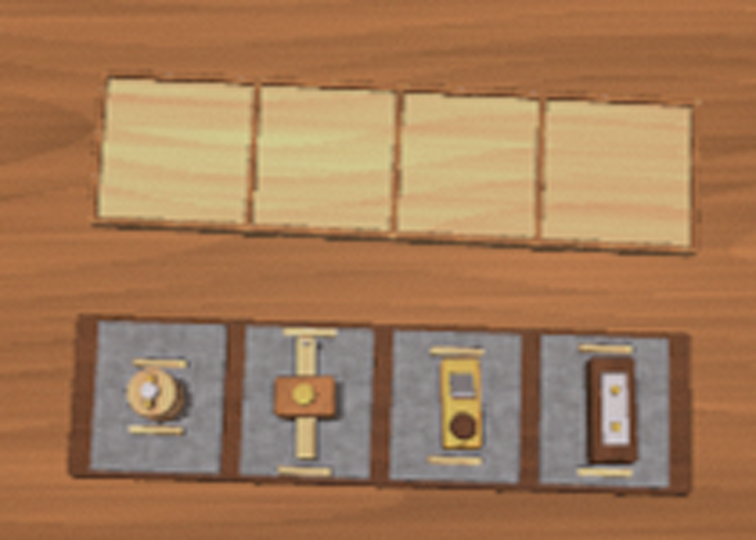

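View pics/sidec.png

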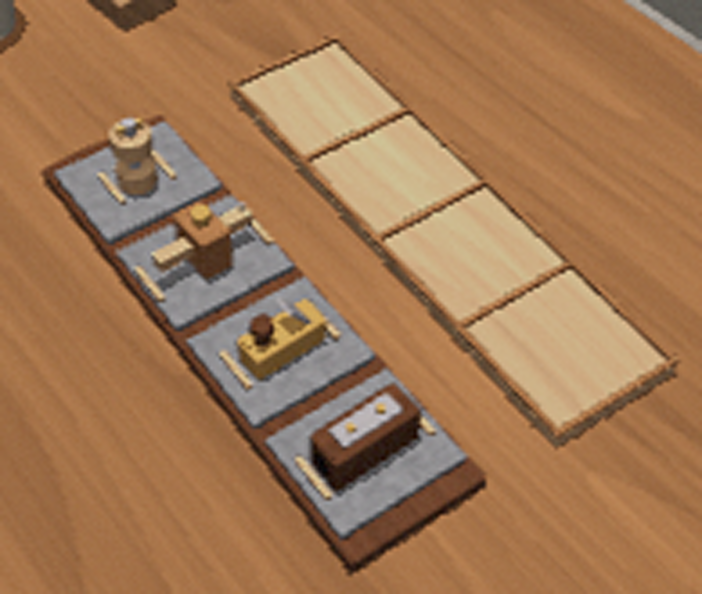

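```bash
python3 - <<'E'
from h import *
# corners in crops (full-pixel), from the pictures: tray and board outer corners
T=np.array([[107,77],[694,102],[690,252],[96,224]])/3.6+[215,120]
S=np.array([[336,41],[676,366],[558,432],[234,86]])/3.6+[230,140]
print("tray top corners")
C=[]
for a,b in zip(T,S):
    p,e=tri({"top":a,"side":b}); C.append(p); print(p.round(1),round(e,2))
print(np.mean(C,0).round(1))
def rect(n,t):
    r=arm.regions_of(n,t)[0]; m=r["mask"].astype(np.uint8)
    pts=max(cv2.findContours(m,cv2.RETR_EXTERNAL,cv2.CHAIN_APPROX_NONE)[0],key=cv2.contourArea)
    return r["confidence"],pts[:,0,:],r["mask"]
for t in "clamp gauge plane shaver".split():
    uv={}
    for n in("top","side"):
        c,pts,m=rect(n,"rest_"+t)
        P=back(n,pts,20)[:,:2].astype(np.float32); cc=cv2.minAreaRect(P)[0]
        uv[n]=proj(n,[[*cc,20]])[0]
    p,e=tri(uv); print("rest",t,p.round(1),round(e,2))
    uv={}
    for n in("top","side"):
        c,pts,m=rect(n,t)
        print("  ",n,round(c,2),"bbox",pts.min(0),pts.max(0))
# beading junctions: inner lines
T=np.array([[257,85],[252,222],[400,92],[395,231],[543,98],[537,239]])/3.6+[215,120]
S=np.array([[408,110],[309,160],[484,184],[383,240],[569,265],[464,326]])/3.6+[230,140]
for a,b in zip(T,S):
    p,e=tri({"top":a,"side":b}); print("bead",p.round(1),round(e,2), back("top",a,17)[0,:2].round(1),back("side",b,17)[0,:2].round(1))
E
```

```text
tray top corners
[698.6 185.7  12.6] 0.22
[ 675.3 -227.2    6.2] 0.31
[ 567.4 -218.    13.2] 0.17
[593.4 191.   15.4] 0.12
[633.7 -17.1  11.8]
rest clamp [473.  146.9  18.5] 1.15
   top 0.51 bbox [251 222] [266 236]
   side 0.59 bbox [260 173] [273 193]
rest gauge [468.   48.8  14.9] 0.47
   top 0.55 bbox [292 213] [309 246]
   side 0.81 bbox [272 197] [298 216]
rest plane [462.1 -51.6  18.7] 1.16
   top 0.57 bbox [338 220] [348 244]
   side 0.52 bbox [296 224] [318 244]
rest shaver [ 456.6 -151.9   19.6] 1.06
   top 0.83 bbox [378 219] [392 247]
   side 0.72 bbox [315 247] [346 275]
bead [690.9  80.4  13.4] 0.21 [690.2  79.9] [687.6  77.8]
bead [592.3  84.3  13.9] 0.38 [592.5  83.7] [589.4  82.3]
bead [684.1 -19.6  12.7] 0.34 [683.5 -19.9] [680.  -22.1]
bead [585.5 -14.6  11.2] 0.06 [584.5 -14.5] [582.  -18.3]
bead [ 677.6 -119.6   13.3] 0.48 [ 677.5 -119.8] [ 673.6 -121.1]
bead [ 578.5 -112.8   11.7] 0.09 [ 577.2 -112. ] [ 575.7 -115.7]
```

```bash
python3 - <<'E'
from h import *
go((471,147),np.radians(-2.7),150)
E
```

```text
t 2.9 pos [241.5 576.4 231.3] yaw -22.74 w 85.6 F [ 0.6 -0.4 -0.2]
tool shift m [0.3776 0.3074 0.0813] roll deg -20.04 tilt 0.0
```

Call:
{"fn": "arm_command", "kwargs": {
  "commands": [0.036, 0.029, 0, 0, 0.036, 0.029, 0, 0, 0.036, 0.029, 0, 0, 0.036, 0.029, 0, 0, 0.036, 0.029, 0, 0],
  "jaw": 1
}}

```text
clock: 3.4
position: [352.8, 371.9, 229.9]
ee_rot: [0.981, -0.193, 0.0, -0.001]
contact_force: [0.7, 0.6, -0.3]
gripper_width: 85.7
```

Call:
{"fn": "arm_command", "kwargs": {
  "commands": [0.036, 0.029, 0, 0, 0.036, 0.029, 0, 0, 0.036, 0.029, 0, 0, 0.036, 0.029, 0, 0, 0.036, 0.029, 0, 0]
}}

```text
clock: 3.9
position: [467.9, 161.1, 231.8]
ee_rot: [0.982, -0.191, 0.002, -0.002]
contact_force: [0.5, 1.4, 0.5]
gripper_width: 85.8
```

Call:
{"fn": "arm_command", "kwargs": {
  "commands": [0, 0, 0.01, -6.7, 0, 0, 0.02, -6.7, 0, 0, 0.02, -6.6, 0, 0, 0, 0, 0, 0, 0, 0]
}}

```text
clock: 4.4
position: [471.9, 154.8, 182.6]
ee_rot: [1.0, -0.019, 0.005, -0.003]
contact_force: [1.5, 0.5, 0.6]
gripper_width: 85.5
```

```bash
python3 - <<'E'
from h import *
go((471,147),np.radians(-2.7),150)
E
```

```text
t 4.4 pos [471.9 154.8 182.6] yaw -2.12 w 85.5 F [1.5 0.5 0.6]
tool shift m [-0.0009  0.0081  0.0326] roll deg 0.58 tilt 0.62
```

Call:
{"fn": "arm_command", "kwargs": {
  "commands": [0, 0.004, 0.03, 0.6, 0, 0.004, 0.03, 0, 0, 0, 0.03, 0, 0, 0, 0.02, 0, 0, 0, 0, 0]
}}

```text
clock: 4.9
position: [478.4, 152.1, 76.9]
ee_rot: [1.0, -0.027, 0.012, -0.007]
contact_force: [-0.6, -0.7, 0.9]
gripper_width: 85.5
```

```bash
python3 - <<'E'
from h import *
go((471,147),np.radians(-2.7),42)
for n in("top","side"):
    im=arm.get_image(n)[:,:,::-1].copy()
    c=im[180:280,215:315] if n=="top" else im[140:240,210:310]
    cv2.imwrite(f"pics/{n}d.png",cv2.resize(c,None,fx=4,fy=4,interpolation=cv2.INTER_CUBIC))
a=cv2.hconcat([cv2.imread("pics/topd.png"),cv2.imread("pics/sided.png")]);cv2.imwrite("pics/d.png",a)
E
```

```text
t 4.9 pos [478.4 152.1  76.9] yaw -3.12 w 85.5 F [-0.6 -0.7  0.9]
tool shift m [-0.0079  0.006   0.0346] roll deg -0.42 tilt 1.56
```

View pics/d.png

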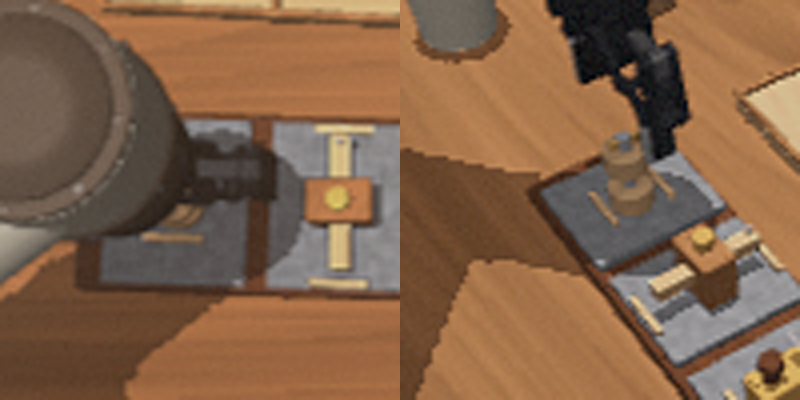

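Call:
{"fn": "arm_command", "kwargs": {
  "commands": [-0.004, 0.003, 0.006, 0, -0.004, 0.003, 0.008, 0, 0, 0, 0.008, 0, 0, 0, 0.008, 0, 0, 0, 0, 0]
}}

```text
clock: 5.5
position: [474.5, 149.6, 51.3]
ee_rot: [0.999, -0.027, 0.018, -0.011]
contact_force: [-0.4, -0.3, -0.1]
gripper_width: 85.2
```

```bash
sed -i 's/"tilt",.*$/"tilt",np.degrees(np.arccos(-M[2,2])).round(2),"zaxis",M[:,2].round(4),"sag cmd")/' h.py; python3 - <<'E'
from h import *
go((471,147),np.radians(-2.7),42)
E
```

```text
t 5.5 pos [474.5 149.6  51.3] yaw -3.07 w 85.2 F [-0.4 -0.3 -0.1]
tool shift m [-0.0037  0.003   0.0091] roll deg -0.37 tilt 2.43 zaxis [ 0.0365  0.0215 -0.9991] sag cmd
```

Call:
{"fn": "arm_command", "kwargs": {
  "commands": [-0.005, 0.003, 0.006, 0, 0, 0, 0.005, 0, 0, 0, 0, 0, 0, 0, 0, 0, 0, 0, 0, 0]
}}

```text
clock: 6.0
position: [469.5, 146.9, 38.8]
ee_rot: [0.999, -0.027, 0.018, -0.011]
contact_force: [-0.1, 0.1, 0.3]
gripper_width: 85.4
```

```bash
python3 - <<'E'
from h import *
go((471,147),np.radians(-2.7),42)
s=arm.read_state();print(s["joints"].round(4),s["joint_vel"].round(4))
E
```

```text
t 6.0 pos [469.5 146.9  38.8] yaw -3.07 w 85.4 F [-0.1  0.1  0.3]
tool shift m [ 0.0016 -0.0003 -0.0031] roll deg -0.37 tilt 2.4 zaxis [ 0.0362  0.021  -0.9991] sag cmd
[ 0.637   0.3871 -0.5841  0.0088 -0.5579  0.8734] [ 0.0007  0.0002  0.0017  0.0006 -0.0018 -0.0008]
```

Call:
{"fn": "arm_command", "kwargs": {
  "commands": [0.0015, 0, -0.003, 0, 0, 0, 0, 0, 0, 0, 0, 0, 0, 0, 0, 0, 0, 0, 0, 0],
  "jaw": 0
}}

```text
clock: 6.5
position: [471.8, 147.1, 43.1]
ee_rot: [0.999, -0.026, 0.019, -0.012]
contact_force: [-0.4, 0.0, -0.2]
gripper_width: 30.4
```

Call:
{"fn": "arm_command", "kwargs": {
  "commands": [0, 0, 0, 0, 0, 0, 0, 0, 0, 0, 0, 0, 0, 0, -0.01, 0, 0, 0, -0.01, 0]
}}

```text
clock: 7.0
position: [469.9, 145.9, 62.8]
ee_rot: [0.999, -0.027, 0.017, -0.01]
contact_force: [-0.7, 0.3, -1.1]
gripper_width: 30.1
```

```bash
python3 - <<'E'
from h import *
go((471,147),np.radians(-2.7),130)
for n in("top","side"):
    im=arm.get_image(n)[:,:,::-1].copy()
    c=im[180:280,215:315] if n=="top" else im[140:240,210:310]
    cv2.imwrite(f"pics/{n}e.png",cv2.resize(c,None,fx=4,fy=4,interpolation=cv2.INTER_CUBIC))
a=cv2.hconcat([cv2.imread("pics/tope.png"),cv2.imread("pics/sidee.png")]);cv2.imwrite("pics/e.png",a)
E
```

```text
t 7.0 pos [469.9 145.9  62.8] yaw -3.07 w 30.1 F [-0.7  0.3 -1.1]
tool shift m [ 0.0033 -0.0026 -0.0671] roll deg -0.37 tilt 2.29 zaxis [ 0.0346  0.0198 -0.9992] sag cmd
```

View pics/e.png

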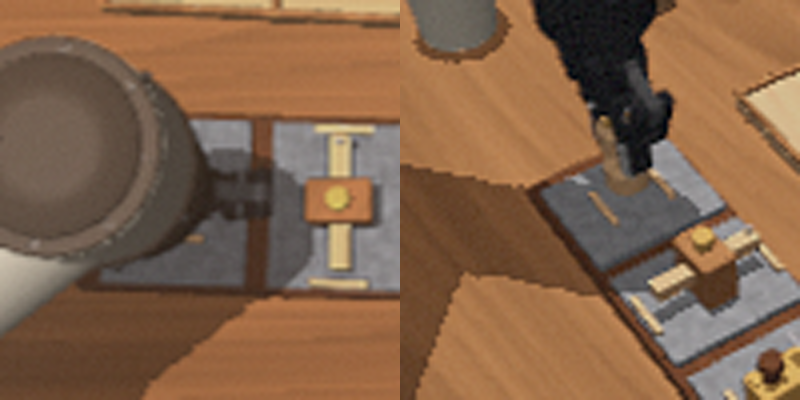

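Call:
{"fn": "arm_command", "kwargs": {
  "commands": [0, 0, -0.02, 0, 0, 0, -0.025, 0, 0, 0, -0.025, 0, 0, 0, -0.015, 0, 0, 0, 0, 0]
}}

```text
clock: 7.6
position: [466.8, 144.4, 152.6]
ee_rot: [0.999, -0.027, 0.019, -0.012]
contact_force: [-0.8, -1.0, -1.3]
gripper_width: 30.1
```

```bash
python3 - <<'E'
from h import *
go((624,-167),np.radians(-3.9))
E
```

```text
t 7.6 pos [466.8 144.4 152.6] yaw -3.1 w 30.1 F [-0.8 -1.  -1.3]
tool shift m [ 0.1737  0.3025 -0.0011] roll deg 0.8 tilt 2.52 zaxis [ 0.0377  0.0227 -0.999 ] sag cmd
```

Call:
{"fn": "arm_command", "kwargs": {
  "commands": [0.008, 0.014, 0, 0, 0.017, 0.03, 0, 0, 0.02, 0.034, 0, 0, 0.02, 0.034, 0, 0, 0.02, 0.034, 0, 0]
}}

```text
clock: 8.1
position: [543.4, -6.9, 149.0]
ee_rot: [1.0, -0.022, 0.017, -0.013]
contact_force: [0.4, 0.5, -0.6]
gripper_width: 30.4
```

Call:
{"fn": "arm_command", "kwargs": {
  "commands": [0.02, 0.034, 0, 0, 0.02, 0.034, 0, 0, 0.018, 0.03, 0, 0, 0.008, 0.014, 0, 0, 0, 0, 0, 0]
}}

```text
clock: 8.6
position: [604.7, -130.6, 140.4]
ee_rot: [1.0, -0.026, 0.012, -0.013]
contact_force: [0.5, 0.9, -1.1]
gripper_width: 30.4
```

```bash
python3 - <<'E'
from h import *
go((624,-167),np.radians(-3.9))
E
```

```text
t 8.6 pos [ 604.7 -130.6  140.4] yaw -2.98 w 30.4 F [ 0.5  0.9 -1.1]
tool shift m [ 0.0212  0.0353 -0.0004] roll deg 0.92 tilt 2.05 zaxis [ 0.0254  0.0252 -0.9994] sag cmd
```

Call:
{"fn": "arm_command", "kwargs": {
  "commands": [0.01, 0.018, 0.01, 0.9, 0.01, 0.018, 0.02, 0, 0, 0, 0.02, 0, 0, 0, 0.015, 0, 0, 0, 0, 0]
}}

```text
clock: 9.1
position: [621.3, -162.1, 70.0]
ee_rot: [0.999, -0.033, 0.009, -0.014]
contact_force: [-0.3, -1.0, -0.4]
gripper_width: 30.3
```

```bash
python3 - <<'E'
from h import *
go((624,-167),np.radians(-3.9),36)
E
```

```text
t 9.1 pos [ 621.3 -162.1   70. ] yaw -3.79 w 30.3 F [-0.3 -1.  -0.4]
tool shift m [0.0024 0.0057 0.0339] roll deg 0.11 tilt 1.97 zaxis [ 0.0199  0.028  -0.9994] sag cmd
```

Call:
{"fn": "arm_command", "kwargs": {
  "commands": [0.001, 0.003, 0.01, 0, 0.001, 0.003, 0.01, 0, 0, 0, 0.008, 0, 0, 0, 0.002, 0, 0, 0, 0, 0]
}}

```text
clock: 9.6
position: [624.0, -165.3, 39.2]
ee_rot: [0.999, -0.031, 0.01, -0.014]
contact_force: [0.3, -0.4, -0.3]
gripper_width: 30.2
```

```bash
python3 - <<'E'
from h import *
go((624,-167),np.radians(-3.9),35)
im=arm.get_image("side")[:,:,::-1].copy()
c=im[140:290,300:450]
cv2.imwrite("pics/f.png",cv2.resize(c,None,fx=4,fy=4,interpolation=cv2.INTER_CUBIC))
E
```

```text
t 9.6 pos [ 624.  -165.3   39.2] yaw -3.6 w 30.2 F [ 0.3 -0.4 -0.3]
tool shift m [0.0001 0.0018 0.0041] roll deg 0.3 tilt 2.03 zaxis [ 0.0216  0.028  -0.9994] sag cmd
```

View pics/f.png

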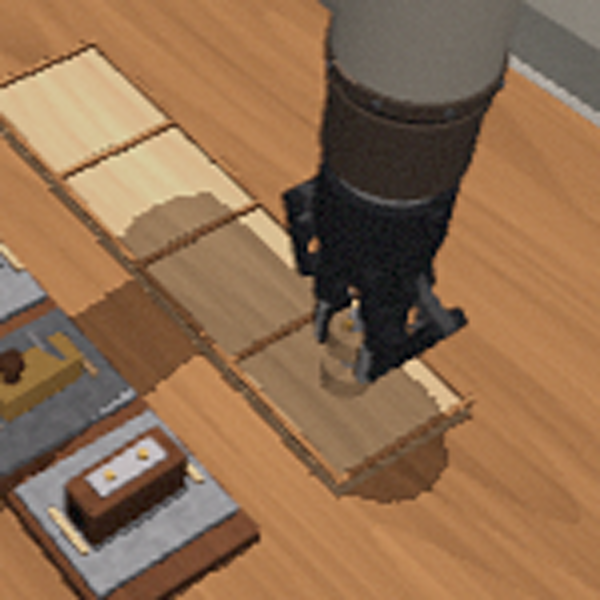

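The clamp hangs upright just above the rightmost bay, with its foot at crop (345,388). I lower it gently, watching the force.

Call:
{"fn": "arm_command", "kwargs": {
  "commands": [0, 0.0015, 0.002, 0, 0, 0, 0.0015, 0, 0, 0, 0.001, 0, 0, 0, 0, 0, 0, 0, 0, 0]
}}

```text
clock: 10.15
position: [624.9, -167.1, 36.1]
ee_rot: [0.999, -0.031, 0.012, -0.014]
contact_force: [0.8, 0.2, -0.9]
gripper_width: 29.9
```

Call:
{"fn": "arm_command", "kwargs": {
  "commands": [0, 0, 0.0015, 0, 0, 0, 0.001, 0, 0, 0, 0.001, 0, 0, 0, 0, 0, 0, 0, 0, 0]
}}

```text
clock: 10.65
position: [625.7, -167.0, 35.2]
ee_rot: [0.999, -0.031, 0.013, -0.014]
contact_force: [-0.3, -0.7, -1.2]
gripper_width: 30.3
```

Call:
{"fn": "arm_command", "kwargs": {
  "commands": [0, 0, 0.003, 0, 0, 0, 0.002, 0, 0, 0, 0, 0, 0, 0, 0, 0, 0, 0, 0, 0]
}}

```text
clock: 11.15
position: [626.5, -167.1, 35.1]
ee_rot: [0.999, -0.03, 0.014, -0.013]
contact_force: [-0.3, 0.1, 2.2]
gripper_width: 30.2
```

Call:
{"fn": "arm_command", "kwargs": {
  "commands": [0, 0, 0, 0, 0, 0, 0, 0, 0, 0, 0, 0, 0, 0, 0, 0, 0, 0, 0, 0],
  "jaw": 0.9
}}

```text
clock: 11.65
position: [626.4, -167.2, 33.7]
ee_rot: [0.999, -0.03, 0.013, -0.013]
contact_force: [0.7, -0.6, -0.5]
gripper_width: 76.7
```

Call:
{"fn": "arm_command", "kwargs": {
  "commands": [0, 0, -0.015, 0, 0, 0, -0.025, 0, 0, 0, -0.03, 0, 0, 0, -0.03, 0, 0, 0, 0, 0]
}}

```text
clock: 12.15
position: [623.9, -170.4, 140.8]
ee_rot: [0.999, -0.029, 0.013, -0.012]
contact_force: [1.5, 0.1, 0.1]
gripper_width: 76.8
```

```bash
python3 - <<'E'
from h import *
go((467,48),np.radians(-2.7))
for n in("top","side"):
    im=arm.get_image(n)[:,:,::-1].copy()
    c=im[130:280,265:415] if n=="top" else im[140:290,300:450]
    cv2.imwrite(f"pics/{n}g.png",cv2.resize(c,None,fx=2.6,fy=2.6,interpolation=cv2.INTER_CUBIC))
a=cv2.hconcat([cv2.imread("pics/topg.png"),cv2.imread("pics/sideg.png")]);cv2.imwrite("pics/g.png",a)
E
```

```text
t 12.15 pos [ 623.9 -170.4  140.8] yaw -3.38 w 76.8 F [1.5 0.1 0.1]
tool shift m [-0.1695 -0.2088  0.001 ] roll deg -0.68 tilt 2.1 zaxis [ 0.0275  0.0242 -0.9993] sag cmd
```

View pics/g.png

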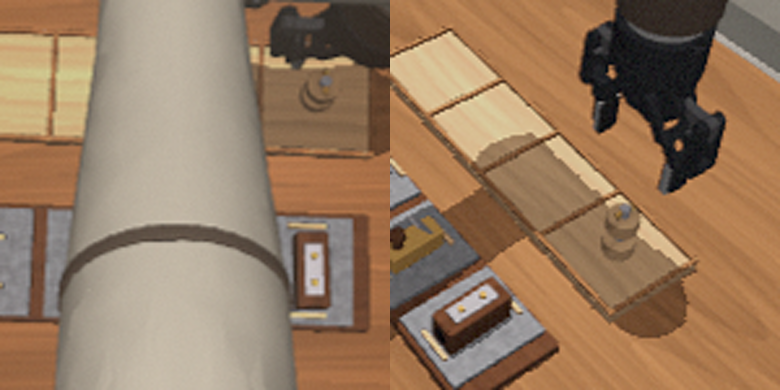

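The clamp stands upright in the middle of the rightmost bay. Next is the gauge.

Call:
{"fn": "arm_command", "kwargs": {
  "commands": [-0.015, -0.018, 0, 0, -0.025, -0.03, 0, 0, -0.03, -0.037, 0, 0, -0.03, -0.037, 0, 0, -0.03, -0.037, 0, 0],
  "jaw": 1
}}

```text
clock: 12.75
position: [497.2, -2.6, 133.0]
ee_rot: [0.999, -0.035, 0.006, -0.013]
contact_force: [1.3, 0.5, 0.4]
gripper_width: 85.5
```

Call:
{"fn": "arm_command", "kwargs": {
  "commands": [-0.025, -0.03, 0, -0.7, -0.015, -0.02, 0, 0, 0, 0, 0, 0, 0, 0, 0, 0, 0, 0, 0, 0]
}}

```text
clock: 13.25
position: [452.3, 53.5, 131.0]
ee_rot: [1.0, -0.026, 0.001, -0.011]
contact_force: [-0.0, 0.1, 0.4]
gripper_width: 85.7
```

```bash
python3 - <<'E'
from h import *
go((467,48),np.radians(-2.7),24)
E
```

```text
t 13.25 pos [452.3  53.5 131. ] yaw -2.93 w 85.7 F [-0.   0.1  0.4]
tool shift m [0.0147 0.0071 0.1069] roll deg -0.23 tilt 1.29 zaxis [ 0.0029  0.0223 -0.9997] sag cmd
```

Call:
{"fn": "arm_command", "kwargs": {
  "commands": [0.007, 0.004, 0.015, 0, 0.007, 0.003, 0.02, 0, 0, 0, 0.02, 0, 0, 0, 0.01, 0, 0, 0, 0, 0]
}}

```text
clock: 13.75
position: [469.9, 43.4, 63.2]
ee_rot: [1.0, -0.029, 0.002, -0.011]
contact_force: [0.8, -0.0, -0.5]
gripper_width: 85.6
```

```bash
python3 - <<'E'
from h import *
go((467,48),np.radians(-2.7),26)
im=arm.get_image("side")[:,:,::-1].copy()
c=im[140:290,230:380]
cv2.imwrite("pics/i.png",cv2.resize(c,None,fx=3.6,fy=3.6,interpolation=cv2.INTER_CUBIC))
E
```

```text
t 13.75 pos [469.9  43.4  63.2] yaw -3.36 w 85.6 F [ 0.8 -0.  -0.5]
tool shift m [-0.0033 -0.0036  0.0373] roll deg -0.66 tilt 1.28 zaxis [ 0.0041  0.022  -0.9997] sag cmd
```

View pics/i.png

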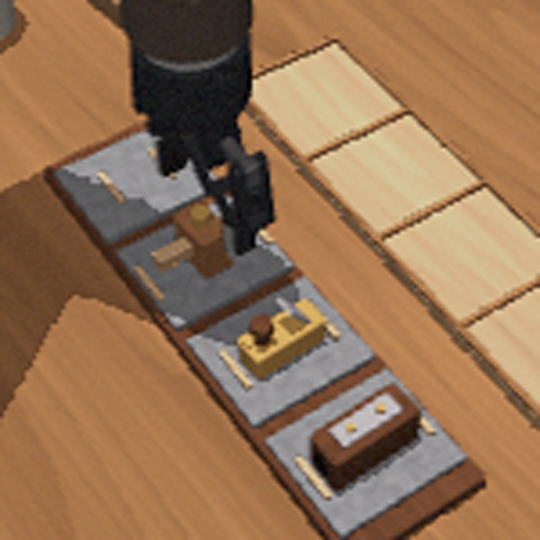

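Fingers straddle the gauge head (crop (205,240)) on its two sides. Descending.

Call:
{"fn": "arm_command", "kwargs": {
  "commands": [-0.0015, -0.002, 0.01, -0.5, -0.0015, -0.002, 0.012, 0, 0, 0, 0.012, 0, 0, 0, 0.004, 0, 0, 0, 0, 0]
}}

```text
clock: 14.3
position: [470.2, 49.7, 26.7]
ee_rot: [1.0, -0.024, 0.006, -0.013]
contact_force: [-0.2, -0.8, -0.0]
gripper_width: 85.4
```

```bash
python3 - <<'E'
from h import *
go((467,48),np.radians(-2.7),26)
E
```

```text
t 14.3 pos [470.2  49.7  26.7] yaw -2.75 w 85.4 F [-0.2 -0.8 -0. ]
tool shift m [-0.0031  0.0018  0.0006] roll deg -0.05 tilt 1.6 zaxis [ 0.0122  0.025  -0.9996] sag cmd
```

Call:
{"fn": "arm_command", "kwargs": {
  "commands": [-0.003, 0.002, 0, 0, 0, 0, 0, 0, 0, 0, 0, 0, 0, 0, 0, 0, 0, 0, 0, 0],
  "jaw": 0
}}

```text
clock: 14.8
position: [468.2, 48.3, 28.9]
ee_rot: [1.0, -0.023, 0.008, -0.014]
contact_force: [-0.8, -0.1, -1.2]
gripper_width: 39.3
```

Call:
{"fn": "arm_command", "kwargs": {
  "commands": [0, 0, 0, 0, 0, 0, 0, 0, 0, 0, 0, 0, 0, 0, 0, 0, 0, 0, 0, 0]
}}

```text
clock: 15.3
position: [467.8, 48.1, 28.6]
ee_rot: [1.0, -0.024, 0.008, -0.014]
contact_force: [0.2, -0.2, -1.8]
gripper_width: 39.4
```

Call:
{"fn": "arm_command", "kwargs": {
  "commands": [0, 0, -0.01, 0, 0, 0, -0.02, 0, 0, 0, -0.025, 0, 0, 0, -0.025, 0, 0, 0, 0, 0]
}}

```text
clock: 15.8
position: [466.2, 45.6, 113.0]
ee_rot: [1.0, -0.024, 0.007, -0.013]
contact_force: [-0.4, -0.1, -1.1]
gripper_width: 39.4
```

```bash
python3 - <<'E'
from h import *
go((631,-67),np.radians(-3.9),130)
im=arm.get_image("side")[:,:,::-1].copy()
c=im[140:290,230:380]
cv2.imwrite("pics/j.png",cv2.resize(c,None,fx=3.6,fy=3.6,interpolation=cv2.INTER_CUBIC))
E
```

```text
t 15.8 pos [466.2  45.6 113. ] yaw -2.71 w 39.4 F [-0.4 -0.1 -1.1]
tool shift m [ 0.1701  0.1043 -0.0175] roll deg 1.19 tilt 1.68 zaxis [ 0.0145  0.0254 -0.9996] sag cmd
```

View pics/j.png

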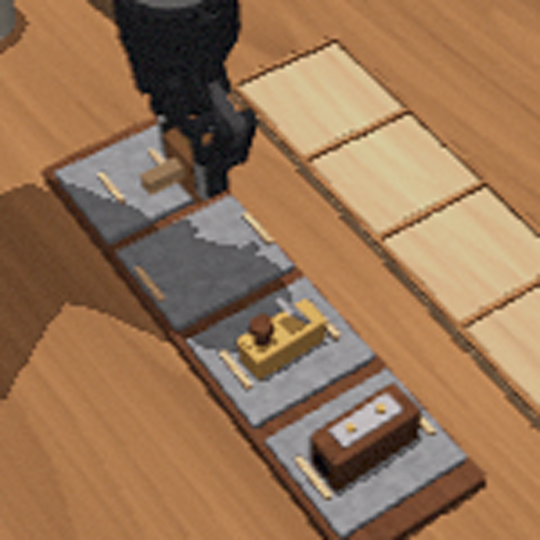

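The gauge is held level and clear of its rest. Carrying it to the second bay from the right.

Call:
{"fn": "arm_command", "kwargs": {
  "commands": [0.012, 0.008, -0.003, 0.6, 0.024, 0.015, 0, 0.6, 0.032, 0.02, 0, 0, 0.032, 0.02, 0, 0, 0.032, 0.02, 0, 0]
}}

```text
clock: 16.35
position: [588.4, -47.3, 110.1]
ee_rot: [0.999, -0.032, 0.001, -0.013]
contact_force: [0.6, 0.8, -0.0]
gripper_width: 39.5
```

Call:
{"fn": "arm_command", "kwargs": {
  "commands": [0.025, 0.015, 0, 0, 0.012, 0.007, 0, 0, 0, 0, 0, 0, 0, 0, 0, 0, 0, 0, 0, 0]
}}

```text
clock: 16.85
position: [623.8, -75.8, 101.6]
ee_rot: [0.999, -0.035, -0.005, -0.012]
contact_force: [-0.7, 0.5, -0.4]
gripper_width: 39.1
```

```bash
python3 - <<'E'
from h import *
go((631,-67),np.radians(-3.9),24)
E
```

```text
t 16.85 pos [623.8 -75.8 101.6] yaw -4.04 w 39.1 F [-0.7  0.5 -0.4]
tool shift m [ 0.0074 -0.0074  0.0777] roll deg -0.14 tilt 1.53 zaxis [-0.0098  0.0249 -0.9996] sag cmd
```

Call:
{"fn": "arm_command", "kwargs": {
  "commands": [0.004, -0.004, 0.015, 0, 0.004, -0.004, 0.02, 0, 0, 0, 0.015, 0, 0, 0, 0.01, 0, 0, 0, 0, 0]
}}

```text
clock: 17.35
position: [629.5, -62.7, 37.5]
ee_rot: [0.999, -0.034, -0.006, -0.013]
contact_force: [0.3, -0.0, -0.8]
gripper_width: 39.4
```

```bash
python3 - <<'E'
from h import *
go((631,-67),np.radians(-3.9),24)
E
```

```text
t 17.35 pos [629.5 -62.7  37.5] yaw -3.83 w 39.4 F [ 0.3 -0.  -0.8]
tool shift m [0.0019 0.0045 0.0133] roll deg 0.07 tilt 1.62 zaxis [-0.0115  0.0258 -0.9996] sag cmd
```

Call:
{"fn": "arm_command", "kwargs": {
  "commands": [0.001, 0.003, 0.006, 0, 0.001, 0.001, 0.004, 0, 0, 0, 0.003, 0, 0, 0, 0.0015, 0, 0, 0, 0, 0]
}}

```text
clock: 17.85
position: [632.2, -66.4, 23.2]
ee_rot: [0.999, -0.033, -0.005, -0.013]
contact_force: [0.1, 0.4, -1.2]
gripper_width: 39.4
```

Call:
{"fn": "arm_command", "kwargs": {
  "commands": [0, 0, 0.0015, 0, 0, 0, 0.0015, 0, 0, 0, 0, 0, 0, 0, 0, 0, 0, 0, 0, 0]
}}

```text
clock: 18.35
position: [632.9, -66.3, 21.1]
ee_rot: [0.999, -0.033, -0.004, -0.013]
contact_force: [0.5, 0.3, 0.0]
gripper_width: 39.3
```

Call:
{"fn": "arm_command", "kwargs": {
  "commands": [0, 0, 0.002, 0, 0, 0, 0.0015, 0, 0, 0, 0, 0, 0, 0, 0, 0, 0, 0, 0, 0]
}}

```text
clock: 18.85
position: [633.3, -66.2, 21.1]
ee_rot: [0.999, -0.032, -0.003, -0.012]
contact_force: [-1.3, -0.3, -1.5]
gripper_width: 39.5
```

Call:
{"fn": "arm_command", "kwargs": {
  "commands": [0, 0, 0, 0, 0, 0, 0, 0, 0, 0, 0, 0, 0, 0, 0, 0, 0, 0, 0, 0],
  "jaw": 0.9
}}

```text
clock: 19.35
position: [633.6, -66.3, 20.7]
ee_rot: [0.999, -0.032, -0.003, -0.012]
contact_force: [-0.7, -0.5, 0.4]
gripper_width: 76.9
```

Call:
{"fn": "arm_command", "kwargs": {
  "commands": [0, 0, -0.015, 0, 0, 0, -0.025, 0, 0, 0, -0.03, 0, 0, 0, -0.03, 0, 0, 0, 0, 0]
}}

```text
clock: 19.85
position: [634.6, -69.4, 127.9]
ee_rot: [0.999, -0.032, -0.003, -0.012]
contact_force: [-0.8, -0.4, 0.5]
gripper_width: 76.9
```

```bash
python3 - <<'E'
from h import *
go((463,-53),np.radians(-2.7),120)
im=arm.get_image("side")[:,:,::-1].copy()
c=im[140:290,280:430]
cv2.imwrite("pics/k.png",cv2.resize(c,None,fx=3.6,fy=3.6,interpolation=cv2.INTER_CUBIC))
E
```

```text
t 19.85 pos [634.6 -69.4 127.9] yaw -3.65 w 76.9 F [-0.8 -0.4  0.5]
tool shift m [-0.1722 -0.0052  0.009 ] roll deg -0.95 tilt 1.37 zaxis [-0.0043  0.0235 -0.9997] sag cmd
```

View pics/k.png

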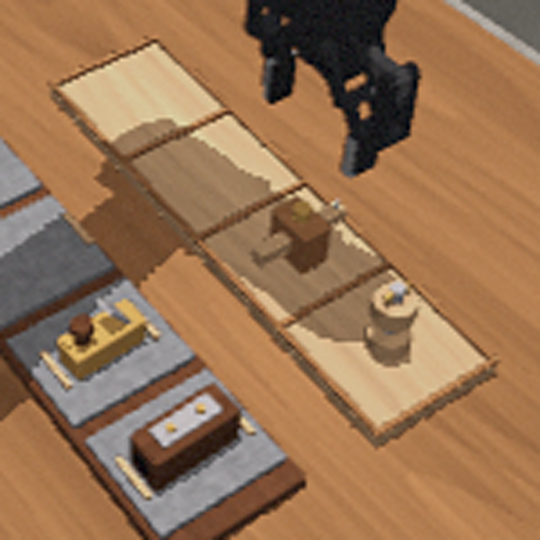

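The gauge and clamp stand upright in their bays. Next is the plane.

Call:
{"fn": "arm_command", "kwargs": {
  "commands": [-0.02, 0, 0, -0.5, -0.035, 0, 0, -0.5, -0.04, 0, 0, 0, -0.035, 0, 0, 0, -0.02, 0, 0, 0],
  "jaw": 1
}}

```text
clock: 20.4
position: [478.2, -61.7, 125.0]
ee_rot: [1.0, -0.024, -0.006, -0.012]
contact_force: [-0.3, -0.2, 0.4]
gripper_width: 85.5
```

Call:
{"fn": "arm_command", "kwargs": {
  "commands": [-0.005, -0.002, 0, 0, 0, 0, 0, 0, 0, 0, 0, 0, 0, 0, 0, 0, 0, 0, 0, 0]
}}

```text
clock: 20.9
position: [472.9, -59.2, 125.1]
ee_rot: [1.0, -0.024, -0.006, -0.012]
contact_force: [0.0, 0.1, -0.7]
gripper_width: 85.4
```

```bash
python3 - <<'E'
from h import *
go((463,-53),np.radians(-2.7),24)
E
```

```text
t 20.9 pos [472.9 -59.2 125.1] yaw -2.72 w 85.4 F [ 0.   0.1 -0.7]
tool shift m [-0.0089 -0.0034  0.1013] roll deg -0.02 tilt 1.53 zaxis [-0.0112  0.0242 -0.9996] sag cmd
```

Call:
{"fn": "arm_command", "kwargs": {
  "commands": [-0.005, -0.003, 0.015, 0, -0.005, -0.003, 0.02, 0, 0, 0, 0.02, 0, 0, 0, 0.015, 0, 0, 0, 0, 0]
}}

```text
clock: 21.4
position: [467.1, -50.7, 53.0]
ee_rot: [1.0, -0.024, -0.004, -0.012]
contact_force: [0.8, -0.5, -0.2]
gripper_width: 85.5
```

```bash
python3 - <<'E'
from h import *
go((463,-53),np.radians(-2.7),23)
im=arm.get_image("side")[:,:,::-1].copy()
c=im[160:310,230:380]
cv2.imwrite("pics/l.png",cv2.resize(c,None,fx=3.6,fy=3.6,interpolation=cv2.INTER_CUBIC))
E
```

```text
t 21.4 pos [467.1 -50.7  53. ] yaw -2.75 w 85.5 F [ 0.8 -0.5 -0.2]
tool shift m [-0.0038  0.0032  0.03  ] roll deg -0.05 tilt 1.44 zaxis [-0.0074  0.024  -0.9997] sag cmd
```

View pics/l.png

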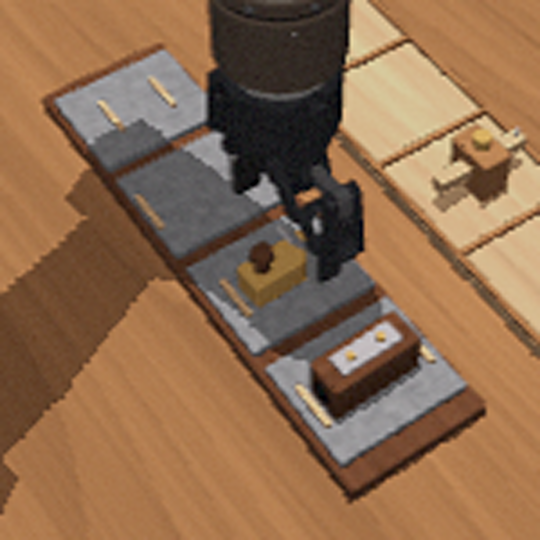

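Call:
{"fn": "arm_command", "kwargs": {
  "commands": [-0.003, 0.002, 0.01, 0, -0.002, 0.002, 0.01, 0, 0, 0, 0.006, 0, 0, 0, 0.003, 0, 0, 0, 0, 0]
}}

```text
clock: 21.95
position: [464.5, -53.9, 24.3]
ee_rot: [1.0, -0.024, -0.001, -0.012]
contact_force: [0.5, 0.0, -0.2]
gripper_width: 85.5
```

```bash
python3 - <<'E'
from h import *
go((463,-53),np.radians(-2.7),23)
E
```

```text
t 21.95 pos [464.5 -53.9  24.3] yaw -2.74 w 85.5 F [ 0.5  0.  -0.2]
tool shift m [-0.0016 -0.0008  0.0013] roll deg -0.04 tilt 1.42 zaxis [-0.0011  0.0247 -0.9997] sag cmd
```

Call:
{"fn": "arm_command", "kwargs": {
  "commands": [-0.0015, 0, 0.0015, 0, 0, 0, 0, 0, 0, 0, 0, 0, 0, 0, 0, 0, 0, 0, 0, 0],
  "jaw": 0
}}

```text
clock: 22.45
position: [464.0, -53.6, 23.8]
ee_rot: [1.0, -0.024, 0.0, -0.013]
contact_force: [0.2, -0.5, 1.1]
gripper_width: 25.1
```

Call:
{"fn": "arm_command", "kwargs": {
  "commands": [0, 0, 0, 0, 0, 0, 0, 0, 0, 0, 0, 0, 0, 0, 0, 0, 0, 0, 0, 0]
}}

```text
clock: 22.95
position: [464.0, -53.5, 23.9]
ee_rot: [1.0, -0.024, 0.001, -0.013]
contact_force: [0.0, 0.1, -0.0]
gripper_width: 24.8
```

Call:
{"fn": "arm_command", "kwargs": {
  "commands": [0, 0, -0.01, 0, 0, 0, -0.02, 0, 0, 0, -0.025, 0, 0, 0, -0.025, 0, 0, 0, 0, 0]
}}

```text
clock: 23.45
position: [461.9, -56.0, 106.9]
ee_rot: [1.0, -0.024, -0.002, -0.012]
contact_force: [0.8, -0.3, -1.9]
gripper_width: 25.0
```

```bash
python3 - <<'E'
from h import *
go((638,33),np.radians(-3.9),110)
im=arm.get_image("side")[:,:,::-1].copy()
c=im[140:290,230:380]
cv2.imwrite("pics/m.png",cv2.resize(c,None,fx=3.6,fy=3.6,interpolation=cv2.INTER_CUBIC))
E
```

```text
t 23.45 pos [461.9 -56.  106.9] yaw -2.76 w 25.0 F [ 0.8 -0.3 -1.9]
tool shift m [ 0.1716 -0.0974 -0.0016] roll deg 1.14 tilt 1.41 zaxis [-0.0034  0.0243 -0.9997] sag cmd
```

View pics/m.png

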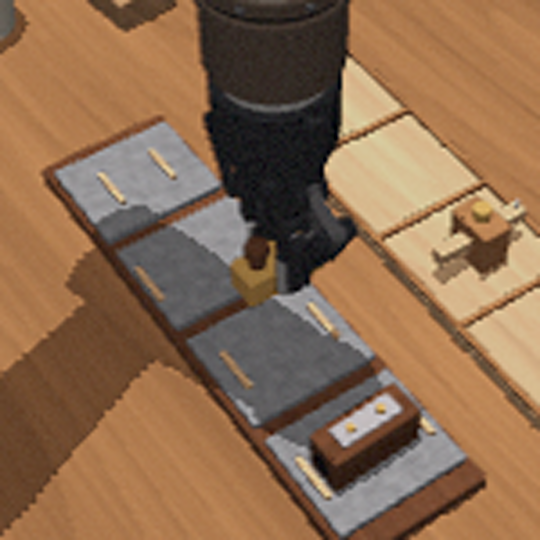

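The plane is held level at crop (255,270). Carrying it to the second bay from the left.

Call:
{"fn": "arm_command", "kwargs": {
  "commands": [0.012, -0.007, 0, 0.6, 0.024, -0.014, 0, 0.6, 0.032, -0.018, 0, 0, 0.032, -0.018, 0, 0, 0.032, -0.018, 0, 0]
}}

```text
clock: 24.0
position: [595.5, 10.7, 99.2]
ee_rot: [0.999, -0.039, -0.011, -0.011]
contact_force: [1.1, 0.0, -1.4]
gripper_width: 25.0
```

Call:
{"fn": "arm_command", "kwargs": {
  "commands": [0.025, -0.014, 0, 0, 0.012, -0.007, 0, 0, 0, 0, 0, 0, 0, 0, 0, 0, 0, 0, 0, 0]
}}

```text
clock: 24.5
position: [637.8, 32.9, 87.9]
ee_rot: [0.999, -0.038, -0.017, -0.01]
contact_force: [-0.2, -0.9, -1.6]
gripper_width: 25.1
```

```bash
python3 - <<'E'
from h import *
go((638,33),np.radians(-3.9),19)
E
```

```text
t 24.5 pos [637.8  32.9  87.9] yaw -4.38 w 25.1 F [-0.2 -0.9 -1.6]
tool shift m [0.0026 0.0011 0.0688] roll deg -0.48 tilt 2.2 zaxis [-0.0326  0.0203 -0.9993] sag cmd
```

Call:
{"fn": "arm_command", "kwargs": {
  "commands": [0.001, 0, 0.015, -0.4, 0.001, 0, 0.02, 0, 0, 0, 0.015, 0, 0, 0, 0.005, 0, 0, 0, 0, 0]
}}

```text
clock: 25.0
position: [634.2, 32.1, 28.5]
ee_rot: [0.999, -0.036, -0.018, -0.009]
contact_force: [-0.6, -0.4, -2.0]
gripper_width: 24.4
```

```bash
python3 - <<'E'
from h import *
go((638,33),np.radians(-3.9),19)
E
```

```text
t 25.0 pos [634.2  32.1  28.5] yaw -4.06 w 24.4 F [-0.6 -0.4 -2. ]
tool shift m [ 0.0041 -0.001   0.0093] roll deg -0.16 tilt 2.36 zaxis [-0.0359  0.0202 -0.9992] sag cmd
```

Call:
{"fn": "arm_command", "kwargs": {
  "commands": [0.002, 0, 0.004, 0, 0.002, 0, 0.004, 0, 0, 0, 0.002, 0, 0, 0, 0.001, 0, 0, 0, 0, 0]
}}

```text
clock: 25.5
position: [639.3, 32.0, 18.5]
ee_rot: [0.999, -0.035, -0.016, -0.01]
contact_force: [1.0, -0.1, -2.0]
gripper_width: 24.9
```

Call:
{"fn": "arm_command", "kwargs": {
  "commands": [0, 0, 0.0015, 0, 0, 0, 0.0015, 0, 0, 0, 0, 0, 0, 0, 0, 0, 0, 0, 0, 0]
}}

```text
clock: 26.0
position: [639.8, 32.3, 16.8]
ee_rot: [0.999, -0.035, -0.015, -0.01]
contact_force: [0.4, 0.6, -2.3]
gripper_width: 25.1
```

Call:
{"fn": "arm_command", "kwargs": {
  "commands": [0, 0, 0.0015, 0, 0, 0, 0.0015, 0, 0, 0, 0, 0, 0, 0, 0, 0, 0, 0, 0, 0]
}}

```text
clock: 26.5
position: [640.0, 32.4, 16.7]
ee_rot: [0.999, -0.035, -0.015, -0.01]
contact_force: [-0.3, 0.2, -0.6]
gripper_width: 24.7
```

Call:
{"fn": "arm_command", "kwargs": {
  "commands": [0, 0, 0, 0, 0, 0, 0, 0, 0, 0, 0, 0, 0, 0, 0, 0, 0, 0, 0, 0],
  "jaw": 0.65
}}

```text
clock: 27.0
position: [641.0, 32.5, 16.8]
ee_rot: [0.999, -0.034, -0.014, -0.01]
contact_force: [1.1, 0.1, 0.5]
gripper_width: 55.9
```

Call:
{"fn": "arm_command", "kwargs": {
  "commands": [0, 0, -0.015, 0, 0, 0, -0.025, 0, 0, 0, -0.03, 0, 0, 0, -0.03, 0, 0, 0, 0, 0]
}}

```text
clock: 27.5
position: [644.5, 29.9, 124.1]
ee_rot: [0.999, -0.034, -0.013, -0.009]
contact_force: [0.1, 0.6, 1.0]
gripper_width: 55.7
```

```bash
python3 - <<'E'
from h import *
go((457,-153),np.radians(-2.7),120)
im=arm.get_image("side")[:,:,::-1].copy()
c=im[140:290,270:420]
cv2.imwrite("pics/n.png",cv2.resize(c,None,fx=3.6,fy=3.6,interpolation=cv2.INTER_CUBIC))
E
```

```text
t 27.5 pos [644.5  29.9 124.1] yaw -3.88 w 55.7 F [0.1 0.6 1. ]
tool shift m [-0.1745  0.1953  0.0054] roll deg -1.18 tilt 1.87 zaxis [-0.0262  0.0194 -0.9995] sag cmd
```

View pics/n.png

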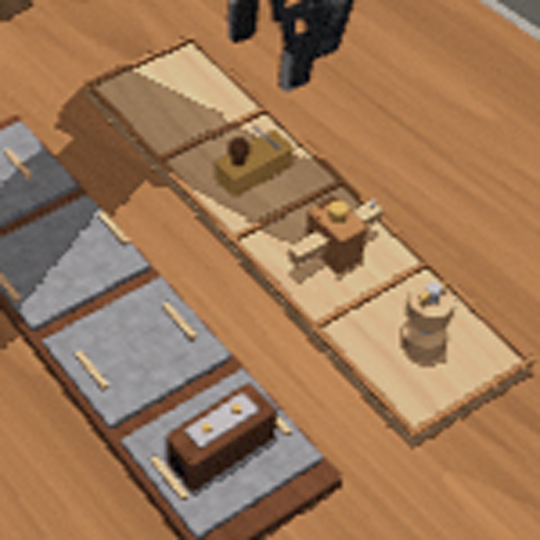

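Plane, gauge and clamp all stand properly. Last is the shaver.

Call:
{"fn": "arm_command", "kwargs": {
  "commands": [-0.015, 0.017, 0, -0.6, -0.025, 0.028, 0, -0.6, -0.032, 0.036, 0, 0, -0.032, 0.036, 0, 0, -0.03, 0.034, 0, 0],
  "jaw": 1
}}

```text
clock: 28.05
position: [499.0, -114.6, 121.7]
ee_rot: [1.0, -0.02, -0.015, -0.01]
contact_force: [-0.0, -0.6, 0.0]
gripper_width: 85.4
```

Call:
{"fn": "arm_command", "kwargs": {
  "commands": [-0.022, 0.024, 0, 0, -0.01, 0.012, 0, 0, 0, 0, 0, 0, 0, 0, 0, 0, 0, 0, 0, 0]
}}

```text
clock: 28.55
position: [459.5, -152.6, 121.5]
ee_rot: [1.0, -0.022, -0.017, -0.01]
contact_force: [-0.4, -0.6, -0.4]
gripper_width: 85.3
```

```bash
python3 - <<'E'
from h import *
go((457,-153),np.radians(-2.7),26)
E
```

```text
t 28.55 pos [ 459.5 -152.6  121.5] yaw -2.55 w 85.3 F [-0.4 -0.6 -0.4]
tool shift m [0.0009 0.0024 0.0955] roll deg 0.15 tilt 2.3 zaxis [-0.0343  0.0208 -0.9992] sag cmd
```

Call:
{"fn": "arm_command", "kwargs": {
  "commands": [0.001, 0.001, 0.015, 0, 0, 0.001, 0.02, 0, 0, 0, 0.02, 0, 0, 0, 0.01, 0, 0, 0, 0, 0]
}}

```text
clock: 29.05
position: [465.2, -149.7, 54.7]
ee_rot: [1.0, -0.018, -0.015, -0.01]
contact_force: [-1.0, 0.5, 0.6]
gripper_width: 85.5
```

```bash
python3 - <<'E'
from h import *
go((457,-153),np.radians(-2.7),27)
im=arm.get_image("side")[:,:,::-1].copy()
c=im[160:310,250:400]
cv2.imwrite("pics/o.png",cv2.resize(c,None,fx=3.6,fy=3.6,interpolation=cv2.INTER_CUBIC))
E
```

```text
t 29.05 pos [ 465.2 -149.7   54.7] yaw -2.1 w 85.5 F [-1.   0.5  0.6]
tool shift m [-0.0073  0.0041  0.0279] roll deg 0.6 tilt 2.01 zaxis [-0.029   0.0198 -0.9994] sag cmd
```

View pics/o.png

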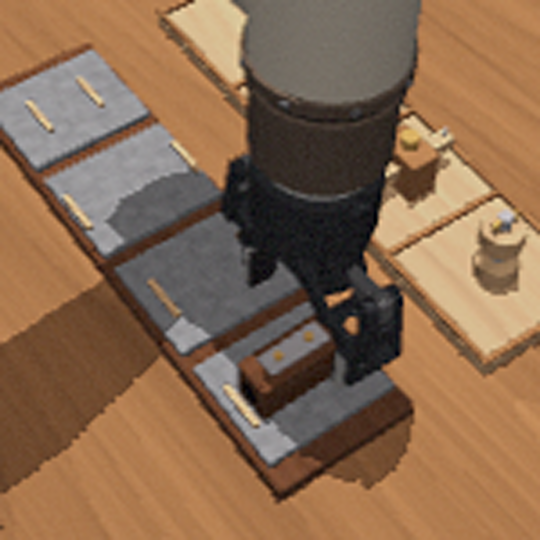

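Call:
{"fn": "arm_command", "kwargs": {
  "commands": [-0.005, 0.002, 0.008, 0.5, -0.004, 0.002, 0.01, 0, 0, 0, 0.006, 0, 0, 0, 0.003, 0, 0, 0, 0, 0]
}}

```text
clock: 29.6
position: [456.9, -153.0, 28.4]
ee_rot: [1.0, -0.023, -0.012, -0.009]
contact_force: [-0.4, -0.1, 0.1]
gripper_width: 85.1
```

```bash
python3 - <<'E'
from h import *
go((457,-153),np.radians(-2.7),27)
E
```

```text
t 29.6 pos [ 456.9 -153.    28.4] yaw -2.58 w 85.1 F [-0.4 -0.1  0.1]
tool shift m [0.0001 0.     0.0013] roll deg 0.12 tilt 1.73 zaxis [-0.0233  0.0193 -0.9995] sag cmd
```

Call:
{"fn": "arm_command", "kwargs": {
  "commands": [0, 0, 0.001, 0, 0, 0, 0, 0, 0, 0, 0, 0, 0, 0, 0, 0, 0, 0, 0, 0],
  "jaw": 0
}}

```text
clock: 30.1
position: [458.1, -153.1, 28.4]
ee_rot: [1.0, -0.022, -0.011, -0.009]
contact_force: [0.3, 0.6, -0.8]
gripper_width: 29.1
```

Call:
{"fn": "arm_command", "kwargs": {
  "commands": [0, 0, 0, 0, 0, 0, 0, 0, 0, 0, 0, 0, 0, 0, 0, 0, 0, 0, 0, 0]
}}

```text
clock: 30.6
position: [457.9, -153.0, 28.3]
ee_rot: [1.0, -0.023, -0.011, -0.009]
contact_force: [-0.8, 0.7, 0.3]
gripper_width: 29.1
```

Call:
{"fn": "arm_command", "kwargs": {
  "commands": [0, 0, -0.01, 0, 0, 0, -0.02, 0, 0, 0, -0.025, 0, 0, 0, -0.03, 0, 0, 0, 0, 0]
}}

```text
clock: 31.1
position: [459.2, -155.0, 117.7]
ee_rot: [1.0, -0.022, -0.012, -0.009]
contact_force: [0.3, 0.7, -0.5]
gripper_width: 28.9
```

```bash
python3 - <<'E'
from h import *
go((644.5,132.5),np.radians(-3.9),120)
im=arm.get_image("side")[:,:,::-1].copy()
c=im[160:310,250:400]
cv2.imwrite("pics/p.png",cv2.resize(c,None,fx=3.6,fy=3.6,interpolation=cv2.INTER_CUBIC))
E
```

```text
t 31.1 pos [ 459.2 -155.   117.7] yaw -2.56 w 28.9 F [ 0.3  0.7 -0.5]
tool shift m [ 0.1722 -0.2956 -0.0013] roll deg 1.34 tilt 1.71 zaxis [-0.0233  0.0186 -0.9996] sag cmd
```

View pics/p.png

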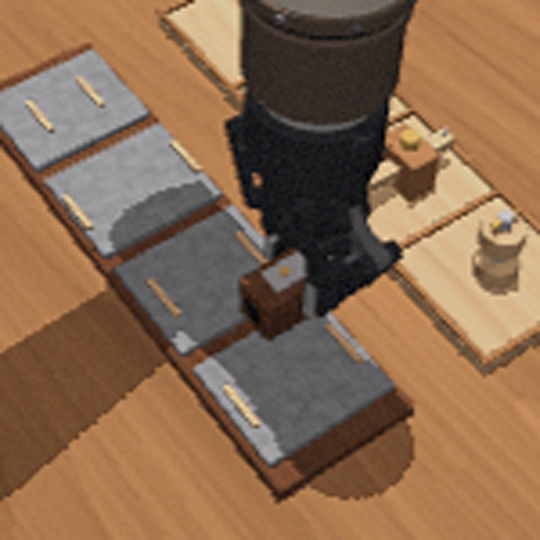

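The shaver is held level. Carrying it to the leftmost bay.

Call:
{"fn": "arm_command", "kwargs": {
  "commands": [0.009, -0.015, -0.003, 0.7, 0.017, -0.029, -0.002, 0.6, 0.02, -0.034, -0.002, 0, 0.02, -0.034, -0.002, 0, 0.02, -0.034, -0.002, 0]
}}

```text
clock: 31.65
position: [549.3, -14.1, 123.9]
ee_rot: [0.999, -0.04, -0.019, -0.01]
contact_force: [1.1, -0.4, -0.4]
gripper_width: 29.1
```

Call:
{"fn": "arm_command", "kwargs": {
  "commands": [0.02, -0.034, -0.002, 0, 0.02, -0.034, 0, 0, 0.018, -0.031, 0, 0, 0.01, -0.017, 0, 0, 0, 0, 0, 0]
}}

```text
clock: 32.15
position: [627.4, 104.5, 118.9]
ee_rot: [0.999, -0.038, -0.024, -0.008]
contact_force: [0.4, -1.3, -0.6]
gripper_width: 28.8
```

```bash
python3 - <<'E'
from h import *
go((644.5,132.5),np.radians(-3.9),100)
E
```

```text
t 32.15 pos [627.4 104.5 118.9] yaw -4.35 w 28.8 F [ 0.4 -1.3 -0.6]
tool shift m [ 0.0158 -0.0289  0.0186] roll deg -0.45 tilt 2.89 zaxis [-0.0469  0.0185 -0.9987] sag cmd
```

Call:
{"fn": "arm_command", "kwargs": {
  "commands": [0.009, -0.014, 0.002, -0.4, 0.009, -0.014, 0.012, 0, 0.002, 0, 0.02, 0, 0, 0, 0.015, 0, 0, 0, 0, 0]
}}

```text
clock: 32.65
position: [643.2, 131.1, 61.5]
ee_rot: [0.999, -0.036, -0.029, -0.007]
contact_force: [-0.6, 1.0, -1.4]
gripper_width: 29.3
```

```bash
python3 - <<'E'
from h import *
go((644.5,132.5),np.radians(-3.9),23)
E
```

```text
t 32.65 pos [643.2 131.1  61.5] yaw -4.1 w 29.3 F [-0.6  1.  -1.4]
tool shift m [ 0.0034 -0.0011  0.0384] roll deg -0.2 tilt 3.44 zaxis [-0.0578  0.0159 -0.9982] sag cmd
```

Call:
{"fn": "arm_command", "kwargs": {
  "commands": [0.002, -0.001, 0.008, 0, 0.001, 0, 0.01, 0, 0, 0, 0.01, 0, 0, 0, 0.004, 0, 0, 0, 0, 0]
}}

```text
clock: 33.15
position: [644.1, 131.2, 26.6]
ee_rot: [0.999, -0.037, -0.03, -0.007]
contact_force: [0.5, -0.3, -1.0]
gripper_width: 28.9
```

```bash
python3 - <<'E'
from h import *
go((644.5,132.5),np.radians(-3.9),20.5)
im=arm.get_image("side")[:,:,::-1].copy()
c=im[110:260,250:400]
cv2.imwrite("pics/q.png",cv2.resize(c,None,fx=3.6,fy=3.6,interpolation=cv2.INTER_CUBIC))
E
```

```text
t 33.15 pos [644.1 131.2  26.6] yaw -4.2 w 28.9 F [ 0.5 -0.3 -1. ]
tool shift m [ 0.0006 -0.0012  0.0061] roll deg -0.3 tilt 3.49 zaxis [-0.0589  0.0154 -0.9981] sag cmd
```

View pics/q.png

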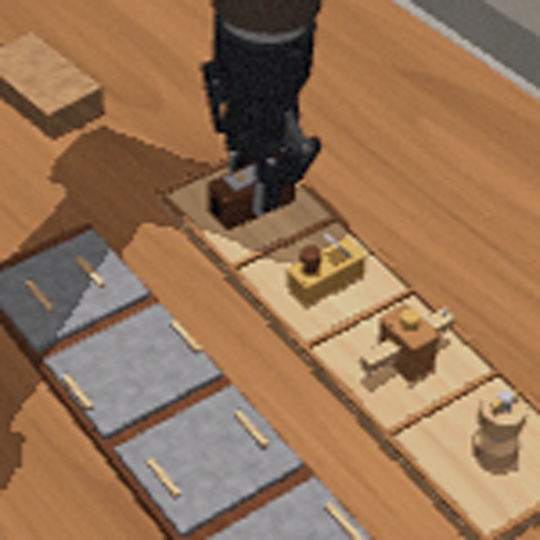

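Call:
{"fn": "arm_command", "kwargs": {
  "commands": [0.001, -0.001, 0.003, 0, 0, 0, 0.002, 0, 0, 0, 0.001, 0, 0, 0, 0, 0, 0, 0, 0, 0]
}}

```text
clock: 33.7
position: [646.2, 132.9, 22.2]
ee_rot: [0.999, -0.037, -0.028, -0.007]
contact_force: [-0.3, 1.0, -1.0]
gripper_width: 28.8
```

Call:
{"fn": "arm_command", "kwargs": {
  "commands": [0, 0, 0.0015, 0, 0, 0, 0.0015, 0, 0, 0, 0, 0, 0, 0, 0, 0, 0, 0, 0, 0]
}}

```text
clock: 34.2
position: [646.6, 133.1, 21.6]
ee_rot: [0.999, -0.036, -0.027, -0.008]
contact_force: [-0.4, -0.1, -0.4]
gripper_width: 29.4
```

Call:
{"fn": "arm_command", "kwargs": {
  "commands": [0, 0, 0.0015, 0, 0, 0, 0.0015, 0, 0, 0, 0, 0, 0, 0, 0, 0, 0, 0, 0, 0]
}}

```text
clock: 34.7
position: [646.7, 133.3, 21.2]
ee_rot: [0.999, -0.035, -0.026, -0.007]
contact_force: [-1.1, 1.4, 1.4]
gripper_width: 28.7
```

In contact (3 mm commanded, 0.4 mm moved). Release and back off.

Call:
{"fn": "arm_command", "kwargs": {
  "commands": [0, 0, 0, 0, 0, 0, 0, 0, 0, 0, 0, 0, 0, 0, 0, 0, 0, 0, 0, 0],
  "jaw": 0.65
}}

```text
clock: 35.2
position: [646.6, 133.1, 20.1]
ee_rot: [0.999, -0.036, -0.027, -0.007]
contact_force: [-0.2, -0.2, -0.9]
gripper_width: 55.1
```

Call:
{"fn": "arm_command", "kwargs": {
  "commands": [0, 0, -0.015, 0, 0, 0, -0.025, 0, 0, 0, -0.03, 0, 0, 0, -0.03, 0, 0, 0, -0.03, 0]
}}

```text
clock: 35.7
position: [651.5, 129.9, 152.8]
ee_rot: [0.999, -0.036, -0.031, -0.005]
contact_force: [0.4, -0.3, -0.0]
gripper_width: 55.7
```

Call:
{"fn": "arm_command", "kwargs": {
  "commands": [-0.02, -0.03, -0.02, 0, -0.03, -0.035, -0.01, 0, -0.03, -0.035, 0, 0, -0.03, -0.035, 0, 0, -0.03, -0.035, 0, 0]
}}

```text
clock: 36.2
position: [530.1, 310.7, 207.7]
ee_rot: [0.999, -0.041, -0.022, -0.01]
contact_force: [1.3, 0.7, -0.0]
gripper_width: 55.5
```

Call:
{"fn": "arm_command", "kwargs": {
  "commands": [-0.03, -0.035, 0, 0, -0.03, -0.035, 0, 0, -0.02, -0.02, 0, 0, 0, 0, 0, 0, 0, 0, 0, 0]
}}

```text
clock: 36.7
position: [451.4, 415.3, 221.5]
ee_rot: [0.999, -0.036, -0.018, -0.014]
contact_force: [-0.4, 0.4, 0.3]
gripper_width: 55.6
```

```bash
python3 - <<'E'
from h import *
go((474,147),0)
for n in("top","side"):
    im=arm.get_image(n)[:,:,::-1].copy()
    c=im[100:280,215:425] if n=="top" else im[120:300,230:440]
    cv2.imwrite(f"pics/{n}r.png",cv2.resize(c,None,fx=1.9*1.0,fy=1.9,interpolation=cv2.INTER_CUBIC))
a=cv2.hconcat([cv2.imread("pics/topr.png"),cv2.imread("pics/sider.png")]);cv2.imwrite("pics/r.png",a)
o=np.array([634.3,-17.2]);a=np.radians(-3.9);R=np.array([[np.cos(a),-np.sin(a)],[np.sin(a),np.cos(a)]])
for n in("top","side"):
    T=arm.camera_info(n)["world_from_camera"]
    for t in "tray clamp gauge plane shaver jar pot sanding_block".split():
        for d in arm.place_of(n,t)[:1]:
            p=T[:3,:3]@np.array(d["centre"])+T[:3,3]
            print(n,t,round(d["confidence"],2),p.round(1),"in tray",(R.T@(p[:2]-o)).round(1))
E
```

```text
t 36.7 pos [451.4 415.3 221.5] yaw -4.12 w 55.6 F [-0.4  0.4  0.3]
tool shift m [ 0.0418  0.2658 -0.0085] roll deg -4.12 tilt 2.61 zaxis [-0.0351  0.0289 -0.999 ] sag cmd
top tray 0.74 [634.6 -12.9  -3.6] in tray [-0.   4.3]
top clamp 0.56 [ 630.9 -168.9   14.5] in tray [   6.9 -151.6]
top gauge 0.9 [636.5 -73.6  13.3] in tray [  6.  -56.2]
top plane 0.71 [643.8  29.2  12.7] in tray [ 6.4 47. ]
top shaver 0.94 [649.5 136.   11.8] in tray [  4.7 153.8]
top jar 0.73 [ 488.5 -409.1    0.8] in tray [-118.8 -400.9]
top pot 0.84 [477.  408.7   1. ] in tray [-185.9  414.2]
top sanding_block 0.9 [595.5 381.1  -1. ] in tray [-65.8 394.7]
side tray 0.71 [637.2 -17.1   2.4] in tray [2.9 0.3]
side clamp 0.71 [ 625.8 -170.3   17.5] in tray [   2.  -153.3]
side gauge 0.91 [630.9 -67.3  12.5] in tray [  0.1 -50.2]
side plane 0.82 [639.   33.1  11.8] in tray [ 1.2 50.5]
side shaver 0.71 [639.1 132.9  10.6] in tray [ -5.4 150.1]
side jar 0.69 [ 485.4 -409.     1.1] in tray [-121.9 -401.1]
side pot 0.73 [468.8 412.5   0.5] in tray [-194.3  417.4]
side sanding_block 0.79 [590.6 381.8   4.1] in tray [-70.7 395.2]
```

View pics/r.png

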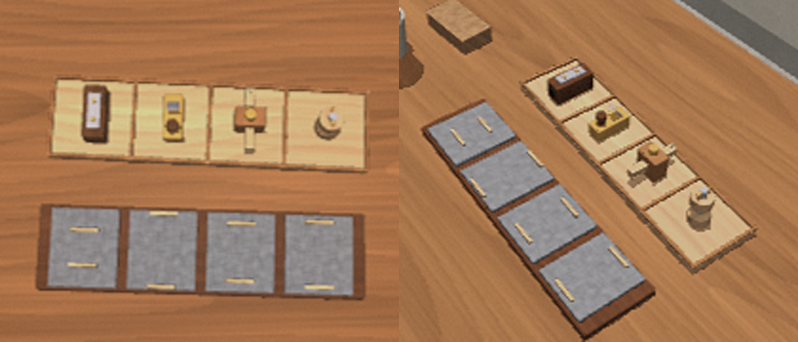

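All four tools stand upright and centred in mirrored order, the rests are empty, and the arm is clear. Handing in.

```bash
python3 -c "
from bench import arm
print(arm.job_done())"
```

```text
the job is handed in; nothing more can be done
None
```

I moved all four tools from the board to the tray in mirrored order and handed the job in at about 38 s of the 106 s allowed. Seen from the robot, the tray now reads shaver, plane, gauge, clamp from left to right. Each tool was lowered until it stopped on the floor of its bay before I released it.

- **Placement:** the last two-view check puts every tool upright, within about 7 mm of its bay centre and 10–18 mm above the bench. The clamp's side reading, 17.5 mm, is close to the 18 mm limit, but the top view gives 14.5 mm and the pictures show it flat on the floor.
- **Other objects:** the jar, pot and sanding block read within about 5 mm of their first positions, which is within the measuring error.
- **Disagreements:** the two cameras differ by about 5 mm in x (10 mm for the shaver) and by up to 6 mm in y, but both views keep every tool within 15 mm of its bay centre. The gripper's tilt built up to about 3.5° as it moved. So the tools were up to about 2° off level as they were set down, and they look upright in the last pictures.

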